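# Post a dried-out marker through the spring flap of a pen-recycling box

### The arm

A 6-joint arm with a two-finger parallel gripper is mounted at the origin on a cart in front of the work surface, level with it; the furniture and walls round the work are solid. World frame = base frame: x ahead of the robot, y to its left, z up, the work surface at z = 0. Lengths are in mm, angles in rad, forces in N, time in s.
With the tool pointing down it reaches from about 350 to 975 mm from the base axis. Payload 7.1 kg.
Tool frame: the origin (TCP) lies at the centre of the arm's flange, where the gripper is bolted on; the fingertips stand 182 mm ahead of it and the grasp point (between the pads) lies 163 mm ahead of it; z points along the fingers, y is the line along which they close (so a half turn about z gives the same grasp; the last joint's range is limited). The gripper opens to 88 mm and grips with 3 to 60 N. Pads are 20 mm wide; open, the fingers measure 115 mm over their backs; the gripper's body (75 mm by 178 mm) begins 61 mm behind the grasp point.
Start: joints at [-1.214, 0.423, 1.63, -0, 1.089, -0.019], TCP at [229.402, -581.361, 404.675] pointing down, gripper open.
Joint ranges: [-3, 3], [-0.9, 2.11], [0.09, 2.58], [-1.31, 4.45], [0.11, 2.69], [-2.54, 2.54]. Speed limits (rad/s): [2.39, 2.39, 3.01, 3.14, 3.14, 3.14].

### API

Orientations are given as a rotation vector (axis times angle).
In Python, from workcell import readout, get_image, ctrl gives the robot as it stands.
- The arm moves only by the tool step_arm, never from a script. Its argument "targets" is a list that holds one entry, the list of rows, each a list of 7 numbers: the shift along the world's x, y, z as a fraction of full scale, then the turn, a rotation vector about the world's x, y, z as a fraction of full scale, then the opening, from 0 (shut) to 1 (fully open). In form: [[[dx, dy, dz, wx, wy, wz, claw], ...]]. A call has exactly 5 rows; each row shifts and turns the commanded pose from where the row before left it; what a row does not reach is not made up. Full scale, the value 1, is 0.05 m for a shift and 4 degrees for a turn. A row lasts 1/8 s, in which the tool goes at most 62.5 mm and 10.7 degrees, less where a joint would pass 70% of its speed; a pose out of reach is approached as far as the arm can. A call with a number of a shift or a turn outside -1 to 1 is refused whole. A call with a gripper value outside its range is refused whole. The fingers move at their own pace and stop on an object; the grip force is fixed at half the most. Time passes only in rows, so rows that do not move let the fingers close, or fill a call up. It gives the time, the measured TCP pose, the force, the opening and the grip force at its end, in the units of the state.
- readout.get_obs(): the state, without advancing time (a new reading comes with each control period).
- get_image(name): name is "scene" or "top" or "wrist"; returns a dict with "pixels" (480x640x3 uint8, red, green, blue), "intrinsics" (3x3 intrinsics, pixels), "extrinsics" (4x4, takes a point from world to camera coordinates). Camera axes: x right, y down, z forward; pixel columns grow to the right and rows downward; lengths in mm; the calibration is good to about 2 mm. A picture is of the moment at which its call begins. There is no depth.
- ctrl.close_job(): hands the job in; it is judged then, once.
The state is a dict: "t": time; "qpos": joint angles; "qvel": joint speeds; "joint_torque": joint torques, N m; "ee_pos": TCP position; "orientation": TCP orientation; "ft_force": force on the tool from outside, world axes, zero at the start; "moment": the same for the moment, N m; "width": finger opening in mm; "grasp_force": force on a finger pad.
Only numpy, scipy, OpenCV 4.12 (cv2) and the standard library are available. Lean on these libraries where they do the work, as an engineer would, in place of code of your own. Each camera call takes 0.05 s, during which the arm holds its last target. There are 200 camera calls.

### The job

The white marker in the pen tray has dried out: post it through the spring flap of the green pen-recycling box so that it drops right inside and the flap swings shut behind it. In the tray you can only get hold of it by its middle, so lay it down on the desk and take it again close to one end, otherwise it cannot go in far enough to drop. Leave the black ballpoint lying in the tray and do not disturb the bead jar or the duck.

Things in the scene. Friction and masses are not known exactly. Their poses are not given: they have to be found in the camera images.
- marker_center (a point): White marker pen with a black cap, 135 mm long, 17 mm wide, 16 mm high, about 40 g; the point is its centre, half-way up, which is also its balance point; it is long along its own y axis (the ends are 67 mm off the point either way). It starts lying in one of the two grooves of the pen tray. Either end may go first.
- ballpoint_center (a point): Black ballpoint pen, 145 mm long, 12 mm wide, 9 mm high, long along its own y axis; the point is its centre, half-way up. It lies in the other groove of the tray, 74 mm from the marker, and stays there.
- tray_center (a point): Black pen tray fixed to the desk, 146 (its x) by 170 (its y) by 36 mm high; the point is in its middle, 22 mm above the desk. Two open-topped grooves along its y at x = -37 and +37 mm, 22 mm wide, bottoms 14 mm above the desk, between solid walls 36 mm high. Only across the middle (y -20 to +20 mm) are the walls left out, down to the 4 mm base plate: room for fingers beside the pens.
- mouth (a point): Centre of the mouth of the green box (fixed, 130 x 130 x 176 mm high, roofed), at its front face, 149 mm above the desk; x points straight into the box, z up. The mouth is 46 mm wide, 38 high; its sill is 130 mm above the desk, the wall 4 mm thick, then a chute drops at 55 degrees. The marker slides in once its balance point is well past the sill or its rear end is pushed to the front face.
- flap (a joint): Yellow flap, 43 mm wide and 35 mm high, that closes the mouth 2 mm behind the front face; hinged along the mouth's upper edge with a light spring. 0 is shut, it grows to 1.5 rad as the flap swings inward and up; pushing at its lower half takes less than 1 N, and it swings shut by itself.
- box_inside (a point): A point in the middle of the box, 60 mm above the desk and 65 mm behind the front face; axes as for the mouth. Inside, the box is 122 mm deep (x) and 122 mm wide (y).
- beads_center (a point): Jar of beads standing behind the tray, 47 mm across, 98 mm high; the point is at its centre. To be left alone.
- duck_center (a point): Yellow toy duck with a red cap, 50 mm high, standing to the right, beyond the tray; the point is at its middle, 22 mm up. To be left alone.
Mind the look-alikes: they are no part of the job. Leave any orange or purple look-alike of the part that bears marker_center alone.

How it is judged (in metres and radians):
On the way, in this order (a step that is already met when the one before it is completed fails the run):
1. the marker has been laid down on the desk and let go (height (world z) of marker_center below 0.016 m and contact force between the fingers and marker below 0.05 N and linear speed of marker below 0.05 m/s), for 0.2 s.
2. the marker, endwise in the mouth, holds the flap open (value of joint flap above 0.6 rad and x of marker_center in the frame of mouth between -0.06 and 0.06 m and y of marker_center in the frame of mouth between -0.03 and 0.03 m and z of marker_center in the frame of mouth between -0.04 and 0.03 m), for 0.1 s.
At the end, for the whole second after the job is handed in: The marker lies at rest inside the box, its centre less than 95 mm above the desk (35 mm under the sill), the flap is shut (under 0.08 rad), and the ballpoint, the bead jar and the duck are within 30 mm of where they were (x of marker_center in the frame of box_inside between -0.05 and 0.065 m and y of marker_center in the frame of box_inside between -0.062 and 0.062 m and z of marker_center in the frame of box_inside between -0.06 and 0.035 m and value of joint flap below 0.08 rad and linear speed of marker below 0.03 m/s and distance of each of ballpoint_center, beads_center, duck_center from where it was at the start of the episode below 0.03 m); the robot touches nothing.
It fails at once if the ballpoint is moved more than 40 mm (distance of ballpoint_center from where it was at the start of the episode above 0.04 m).
It fails at once if the bead jar or the duck is moved more than 40 mm (distance of any of beads_center, duck_center from where it was at the start of the episode above 0.04 m).
It also fails if it takes over 51 s, if anything falls off the work surface, if the arm or the gripper's body presses on something with over 40 N, if the wrist force passes 120 N, or if a joint passes its speed limit or range.

## Working session

There is one attempt and no reset: what is moved stays moved. The work goes in short steps, Python scripts to look and compute and a tool call to move; the robot and the scene stay as the last step left them, time stands still between calls to the robot, and variables do not carry over. Pictures are saved under pics/ and viewed, at most 10 in all, crops included, and the job is handed in when it is done.

Besides the shell and the picture viewer there is one more tool, called after ">>>" in YAML: its name, and indented under it one key for each argument. step_arm: Moves the arm, as the interface text tells. Shift numbers are shares of 0.05 m and turn numbers shares of 4 degrees, none past 1 either way. Its arguments: {"type":"object","properties":{"targets":{"type":"array"}},"required":["targets"]}

```bash
mkdir -p pics; ls; cat > h.py <<'E'
import numpy as np, cv2
from workcell import readout, get_image, ctrl
from scipy.spatial.transform import Rotation as R
def grab(name,f=None):
    d=get_image(name); 
    if f: cv2.imwrite('pics/'+f,cv2.cvtColor(np.asarray(d['pixels']),cv2.COLOR_RGB2BGR))
    return np.asarray(d['pixels']),np.array(d['intrinsics']),np.array(d['extrinsics'])
def back(K,E,uv,z):
    ray=E[:3,:3].T@np.linalg.inv(K)@np.array([*uv,1.]); c=-E[:3,:3].T@E[:3,3]
    return c+ray*(z-c[2])/ray[2]
def proj(K,E,p):
    q=K@(E[:3,:3]@np.array(p)+E[:3,3]); return q[:2]/q[2]
E
python3 - <<'E'
from h import *
import pickle
S={}
for n in('scene','top'):
    S[n]=grab(n,n+'0.png'); E=S[n][2]; print(n,-E[:3,:3].T@E[:3,3],E[2,:3])
pickle.dump(S,open('s.pkl','wb'))
print(readout.get_obs())
E
```

```text
pics
scene [ -62.31181473  732.18198202 1115.29255381] [ 0.47188904 -0.41912344 -0.77566505]
top [ 445.17383748  193.48079998 1125.73139849] [ 0.09622719  0.00932081 -0.99531575]
{'t': 0.1, 'qpos': array([-1.21398515e+00,  4.23729026e-01,  1.63059329e+00, -2.85515471e-05,
        1.08858647e+00, -1.89832367e-02]), 'qvel': array([-2.45235324e-03, -1.58023572e-03, -2.80659398e-03, -7.83531840e-05,
        1.91725426e-03,  4.69447135e-04]), 'joint_torque': array([-1.41048964e-03, -5.45613742e+01, -2.74324536e+01,  6.45827665e-02,
        1.87948236e-02, -2.94495521e-05]), 'ee_pos': array([ 229.3264681 , -581.14117126,  404.00933738]), 'orientation': array([-3.08502379e+00, -5.86608070e-01,  3.86548535e-04]), 'ft_force': array([-0.76138759, -0.26213259, -0.28349462]), 'moment': array([-0.02705781, -0.01057766,  0.01545659]), 'grasp_force': 0.0, 'width': 87.84976383621687}
```

View pics/top0.png

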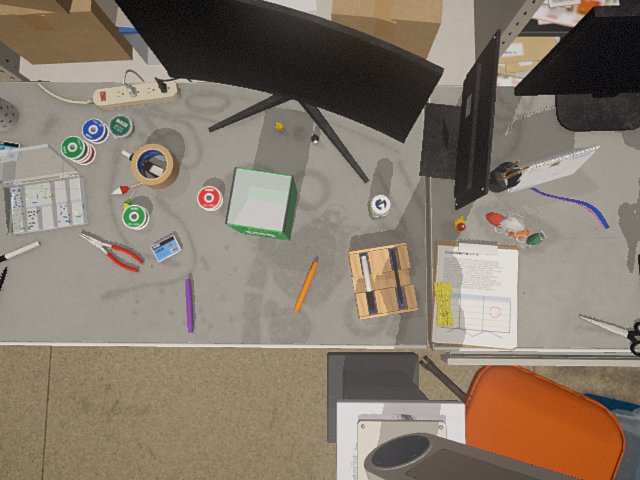

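View pics/scene0.png

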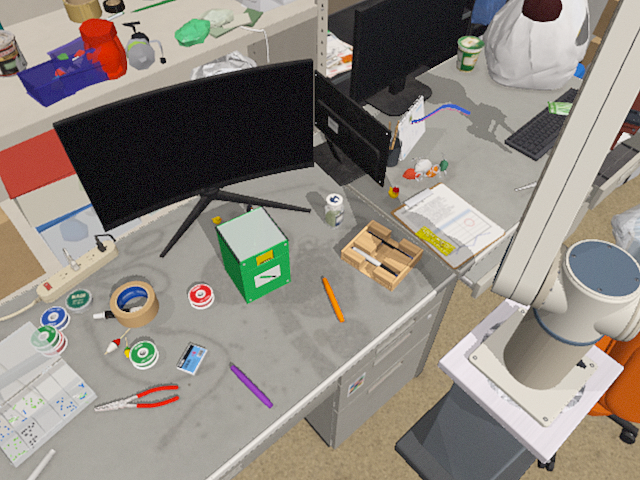

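The top view shows a tan tray, not black, at about (383,281). It holds a white pen at (367,268) and a dark pen at (401,278). The box is at (262,203), the bead jar at (379,205) and the duck at (460,225).

Marker candidates:
- White pen in the tray at (367,268): it fits, being white and in a groove.
- White pen at far left (20,250): not in the tray.
- Orange pen (306,285) and purple pen (189,303): look-alikes to leave alone.

I'll confirm with one enlarged crop.

```bash
python3 - <<'E'
from h import *
import pickle
S=pickle.load(open('s.pkl','rb'))
t=S['top'][0][235:330,340:430]; s=S['scene'][0][200:305,205:305]
a=cv2.resize(t,None,fx=4.4,fy=4.4,interpolation=2); b=cv2.resize(s,None,fx=4,fy=4,interpolation=2)
c=np.zeros((420,800,3),np.uint8); c[:min(420,a.shape[0]),:a.shape[1]]=a[:420]; c[:420,400:800]=b[:420]
cv2.imwrite('pics/c1.png',c[...,::-1])
E
```

```text
(no output)
```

View pics/c1.png

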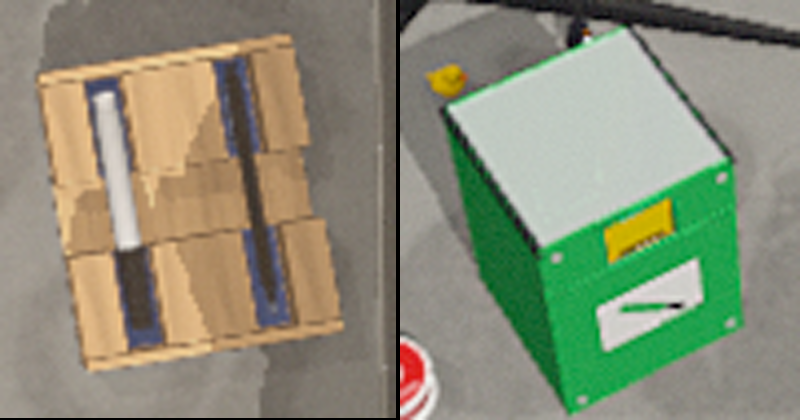

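The crop confirms a white marker with a black cap in the left groove, from crop (105,93) to (143,330), and the black ballpoint in the right groove. The box mouth with its yellow flap is at crop (640,231), on the face between roof corners (540,250) and (733,160).

```bash
python3 - <<'E'
from h import *
import pickle
S=pickle.load(open('s.pkl','rb'))
_,K,E=S['top']; T=lambda u,v,z:back(K,E,(340+u/4.4,235+v/4.4),z)[:2]
_,Ks,Es=S['scene']; C=lambda u,v,z:back(Ks,Es,(205+(u-400)/4,200+v/4),z)[:2]
np.set_printoptions(precision=1,suppress=True)
m=[T(105,93,22),T(143,330,22)];print('marker',m,np.mean(m,0),np.linalg.norm(m[0]-m[1]),np.degrees(np.arctan2(*(m[0]-m[1])[::-1])))
c=[T(*p,36) for p in((40,75),(288,37),(342,325),(88,368))]
print('tray',c,np.mean(c,0),[np.linalg.norm(c[i]-c[i-1]) for i in range(4)],'ang',np.degrees(np.arctan2(*(c[0]-c[3]+c[1]-c[2])[::-1])))
b=[C(*p,176) for p in((443,106),(628,28),(733,160),(540,250))]
print('box scene',b,np.mean(b,0),[np.linalg.norm(b[i]-b[i-1]) for i in range(4)])
x=b[0]-b[3]+b[1]-b[2];print('x axis',np.degrees(np.arctan2(x[1],x[0])),'front mid',(b[2]+b[3])/2,'flap',C(640,231,149))
print('base front corners',C(568,412,0),C(742,326,0))
bt=[back(K,E,p,176)[:2] for p in((237,168),(297,178))];print('top roof back corners',bt)
for n,p in(('jar',(379,205)),('duck',(460,225)),('orange a',(317,257)),('orange b',(296,311)),('pur',(189,303))):print(n,back(K,E,p,20 if n!='jar' else 98)[:2])
print('desk edge',back(K,E,(300,345),0),back(K,E,(427,200),0))
E
```

```text
marker [array([510.6,  93.8]), array([376.3,  72.3])] [443.4  83. ] 136.0699337741638 9.097682363041221
tray [array([519.7, 131.9]), array([542.5,  -8.8]), array([381. , -37.4]), array([355.8, 104.6])] [449.8  47.6] [np.float64(166.13315187290794), np.float64(142.52031458125643), np.float64(164.05976873643885), np.float64(144.2309228804401)] ang 9.764217373390395
box scene [array([699.1, 390.2]), array([677.4, 266.8]), array([551.9, 283.8]), array([572.5, 408.9])] [625.2 337.4] [np.float64(128.00239267405178), np.float64(125.29089416173873), np.float64(126.56185266310567), np.float64(126.77148024819849)]
x axis -8.058956650699319 front mid [562.2 346.3] flap [563.5 346.6]
base front corners [574.8 409.7] [553.5 283.8]
top roof back corners [array([695. , 389.3]), array([673.3, 255.6])]
jar [628.1  64.7]
duck [ 592.2 -150.7]
orange a [507.5 212.2]
orange b [371.8 263.3]
pur [388.9 532.6]
desk edge [285.5 253.2   0. ] [659.8 -72.5   0. ]
```

>>> step_arm:
  targets:
    - [[0.3,0.95,-0.1,0,0,-0.3,0.6],[0.3,0.95,-0.1,0,0,-0.3,0.6],[0.3,0.95,-0.1,0,0,-0.3,0.6],[0.3,0.95,-0.1,0,0,-0.3,0.6],[0.3,0.95,-0.1,0,0,-0.3,0.6]]

```text
t: 0.72
ee_pos: [304.5, -342.3, 379.4]
orientation: [-3.113, -0.423, 0.0]
ft_force: [0.7, 0.9, 0.4]
width: 52.8
grasp_force: 0.0
```

>>> step_arm:
  targets:
    - [[0.3,0.95,-0.1,0,0,-0.3,0.6],[0.3,0.95,-0.1,0,0,-0.3,0.6],[0.3,0.95,-0.1,0,0,-0.3,0.6],[0.3,0.95,-0.1,0,0,-0.3,0.6],[0.3,0.95,-0.1,0,0,-0.3,0.6]]

```text
t: 1.35
ee_pos: [379.6, -104.8, 354.6]
orientation: [3.131, 0.259, 0.0]
ft_force: [0.1, -1.0, 0.1]
width: 52.8
grasp_force: 0.0
```

>>> step_arm:
  targets:
    - [[0.25,0.75,-0.2,0,0,0,0.6],[0.25,0.75,-0.2,0,0,0,0.6],[0.25,0.75,-0.2,0,0,0,0.6],[0.25,0.75,-0.2,0,0,0,0.6],[0.25,0.75,-0.2,0,0,0,0.6]]

```text
t: 1.98
ee_pos: [442.1, 82.5, 304.2]
orientation: [3.131, 0.261, -0.0]
ft_force: [0.8, 0.5, -0.3]
width: 52.6
grasp_force: 0.0
```

```bash
python3 - <<'E'
from h import *
im,K,E=grab('wrist','w1.png'); o=readout.get_obs(); print(o['ee_pos'],o['orientation'])
for p in((443,83,22),(510,94,22),(376,72,22)): print(proj(K,E,p))
np.savez('w1',K=K,E=E)
E
```

```text
[443.42025935  85.11658822 303.5927549 ] [-3.12956086e+00 -2.62045142e-01 -1.52147485e-03]
[320.92909715 235.0513146 ]
[321.25117258 149.62485966]
[320.64956666 309.19325929]
```

View pics/w1.png

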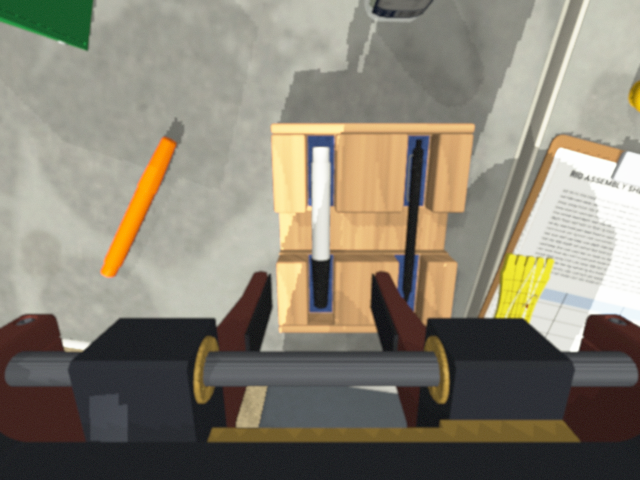

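The wrist picture shows the marker from (321,148) to (320,308), as predicted, with the finger gap at rows 212–252 centred under the grasp point. I'll descend and grip.

>>> step_arm:
  targets:
    - [[0,0,-0.6,0,0,0,0.6],[0,0,-0.6,0,0,0,0.6],[0,0,-0.5,0,0,0,0.6],[0,0,-0.4,0,0,0,0.6],[0,0,0,0,0,0,0.6]]

```text
t: 2.65
ee_pos: [441.3, 81.0, 198.5]
orientation: [3.131, 0.261, -0.005]
ft_force: [0.1, -0.5, -0.3]
width: 52.4
grasp_force: 0.0
```

>>> step_arm:
  targets:
    - [[0,0,0,0,0,0,0],[0,0,0,0,0,0,0],[0,0,0,0,0,0,0],[0,0,0,0,0,0,0],[0,0,0,0,0,0,0]]

```text
t: 3.28
ee_pos: [442.0, 81.2, 200.1]
orientation: [-3.131, -0.261, -0.001]
ft_force: [-1.1, 0.6, 6.3]
width: 14.8
grasp_force: 30.0
```

>>> step_arm:
  targets:
    - [[0,0,0.3,0,0,0,0],[0,0,0.6,0,0,0,0],[0,0,0.6,0,0,0,0],[0,0.5,0.5,0,0,-0.3,0],[0,0.7,0,0,0,-0.8,0]]

```text
t: 3.9
ee_pos: [442.5, 141.5, 302.4]
orientation: [-3.138, -0.136, -0.007]
ft_force: [0.8, 0.3, -0.3]
width: 15.0
grasp_force: 30.0
```

>>> step_arm:
  targets:
    - [[-0.05,0.9,0,0,0,-0.7,0],[-0.05,0.9,0,0,0,-0.7,0],[-0.05,0.9,0,0,0,-0.7,0],[-0.05,0.9,0,0,0,-0.7,0],[-0.05,0.9,0,0,0,-0.7,0]]

```text
t: 4.53
ee_pos: [429.0, 367.6, 300.6]
orientation: [-3.132, 0.245, -0.0]
ft_force: [1.1, 0.5, -1.0]
width: 14.9
grasp_force: 30.0
```

```bash
python3 - <<'E'
from h import *
im,K,E=grab('wrist','w2.png'); o=readout.get_obs(); print(o['ee_pos'],o['orientation'],o['width'],o['grasp_force'])
E
```

```text
[429.25469012 371.86014765 301.13188629] [-3.12772587  0.24587318 -0.00377994] 14.878077892320055 29.987792819738388
```

View pics/w2.png

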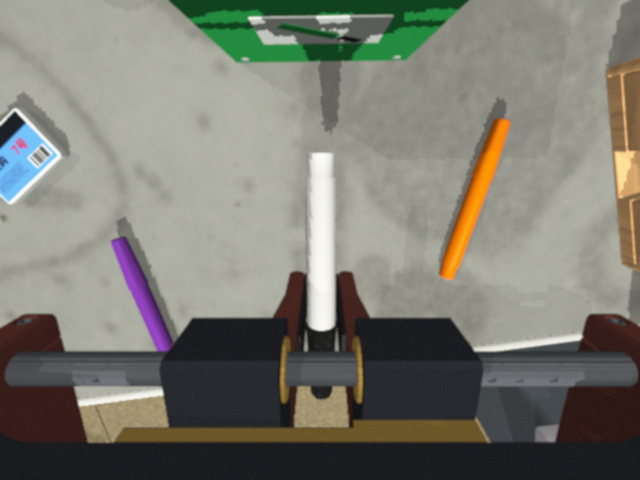

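The marker is held level from (321,155) to (321,395), parallel to the box axis, with its base centre at column 324. The desk below is free, so I'll lay it down.

>>> step_arm:
  targets:
    - [[0,0,-0.6,0,0,0,0],[0,0,-0.6,0,0,0,0],[0,0,-0.6,0,0,0,0],[0,0,-0.3,0,0,0,0],[0,0,-0.16,0,0,0,0]]

```text
t: 5.2
ee_pos: [429.5, 366.1, 186.5]
orientation: [3.132, -0.243, -0.0]
ft_force: [-0.5, -0.2, 0.8]
width: 15.2
grasp_force: 30.0
```

>>> step_arm:
  targets:
    - [[0,0,0,0,0,0,0],[0,0,0,0,0,0,0.5],[0,0,0,0,0,0,0.5],[0,0,0,0,0,0,0.5],[0,0,0,0,0,0,0.5]]

```text
t: 5.82
ee_pos: [429.4, 366.2, 186.9]
orientation: [-3.132, 0.243, -0.0]
ft_force: [-0.1, 0.7, -0.4]
width: 43.6
grasp_force: 0.0
```

>>> step_arm:
  targets:
    - [[0,0,0,0,0,0,0.5],[0,0,0,0,0,0,0.5],[0,0,0.5,0,0,0,0.5],[0,0,0.6,0,0,0,0.5],[0,0,0,0,0,0,0.5]]

```text
t: 6.45
ee_pos: [430.1, 366.7, 243.5]
orientation: [-3.129, 0.243, -0.005]
ft_force: [-0.0, 1.2, -1.1]
width: 43.8
grasp_force: 0.0
```

```bash
python3 - <<'E'
from h import *
im,K,E=grab('wrist','w3.png'); o=readout.get_obs(); print(o['ee_pos'],o['orientation'],o['width'])
im2,K2,E2=grab('top','t3.png')
np.set_printoptions(precision=1,suppress=True)
np.savez('w3',K=K,E=E,K2=K2,E2=E2)
# white body blob in wrist
hsv=cv2.cvtColor(im,cv2.COLOR_RGB2HSV); m=((hsv[...,2]>200)&(hsv[...,1]<25)).astype(np.uint8)
n,l,s,c=cv2.connectedComponentsWithStats(m)
for i in range(1,n):
    if s[i,4]>800: print(s[i],c[i])
E
```

```text
[429.59784645 366.31971687 242.3374498 ] [-3.13085668e+00  2.42696564e-01 -2.18189960e-03] 43.82768159470514
[ 314  150   18  135 2374] [322.5 217.8]
[ 250  406  140   22 1066] [321.8 417.6]
```

View pics/w3.png

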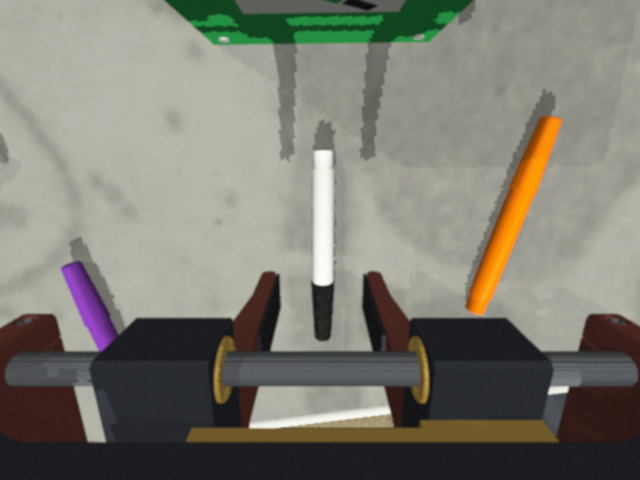

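The marker lies flat on the desk, from (323,150) to (323,339), released between the open fingers.

```bash
python3 - <<'E'
from h import *
d=np.load('w3.npz'); f=lambda u,v,z:back(d['K'],d['E'],(u,v),z)
a,b=f(323,151,10),f(322.5,338,10); print(a,b,(a+b)/2,np.linalg.norm(a-b),np.degrees(np.arctan2(*(a-b)[1::-1])))
x=(a-b)/np.linalg.norm(a-b); print('grasp',(a+b)/2-56*x, x)
p,q=f(223,41,4),f(419,37,4); print('box base screws',p,q,(p+q)/2,np.linalg.norm(p-q),np.degrees(np.arctan2(*(p-q)[1::-1]))-90)
E
```

```text
[499.30572169 355.31738333  10.        ] [367.68633451 376.0138966   10.        ] [433.4960281  365.66563997  10.        ] 133.23666440210908 -8.936310986914798
grasp [378.17577737 374.36448235  10.        ] [ 0.98786162 -0.15533647  0.        ]
box base screws [570.06432096 403.84384977   4.        ] [554.29197624 289.98286204   4.        ] [562.1781486 346.9133559   4.       ] 114.948211744687 -7.8865842232739425
```

>>> step_arm:
  targets:
    - [[-0.5,0.08,0,0,0,0,0.5],[-0.56,0.09,0,0,0,0,0.5],[0,0,-0.5,0,0,0,0.5],[0,0,-0.4,0,0,0,0.5],[0,0,-0.22,0,0,0,0.5]]

```text
t: 7.18
ee_pos: [374.7, 374.2, 184.0]
orientation: [3.13, -0.242, -0.004]
ft_force: [-0.1, -0.1, 0.7]
width: 44.0
grasp_force: 0.0
```

>>> step_arm:
  targets:
    - [[0,0,0,0,0,0,0.5],[0,0,0,0,0,0,0],[0,0,0,0,0,0,0],[0,0,0,0,0,0,0],[0,0,0,0,0,0,0]]

```text
t: 7.8
ee_pos: [376.6, 374.7, 186.1]
orientation: [-3.132, 0.243, -0.001]
ft_force: [0.1, -1.0, 2.8]
width: 12.1
grasp_force: 30.0
```

>>> step_arm:
  targets:
    - [[0,0,0.4,0,0,0,0],[0,0,0.8,0,0,0,0],[0.3,-0.04,0.8,0,0,0,0],[0.4,-0.05,0.56,0,0,0,0],[0.03,0,0.2,0,0,0,0]]

```text
t: 8.43
ee_pos: [414.0, 370.3, 325.5]
orientation: [-3.129, 0.245, -0.004]
ft_force: [-0.1, 0.3, 0.3]
width: 12.0
grasp_force: 30.0
```

```bash
python3 - <<'E'
from h import *
im,K,E=grab('wrist'); o=readout.get_obs(); print(o['ee_pos'],o['orientation'],o['width'])
s,K2,E2=grab('scene')
np.savez('w4',K=K,E=E,K2=K2,E2=E2)
c=np.zeros((480,800,3),np.uint8); c[:,:400]=im[:480,120:520]
c[:400,400:]=cv2.resize(s[200:300,210:310],None,fx=4,fy=4,interpolation=2)
cv2.imwrite('pics/c4.png',c[...,::-1])
for p in((562,346.6,149),(562,346.6,130)): print(proj(K,E,p),proj(K2,E2,p))
E
```

```text
[413.48092726 370.26279861 325.50612282] [-3.12993865e+00  2.44274459e-01 -3.10280468e-03] 12.184669248734446
[323.15740258 -55.49817011] [265.38965804 258.12567994]
[323.00963533 -31.39549194] [265.9794316  262.88121333]
```

View pics/c4.png

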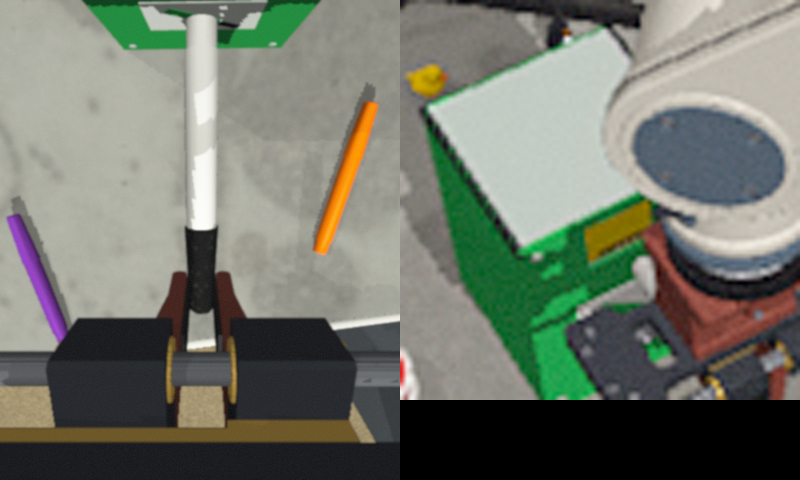

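The marker is gripped by its cap end, with its tip at wrist (322,15) and its tail at (321,310). I'll check its pitch.

```bash
python3 - <<'E'
from h import *
d=np.load('w4.npz');K,E,K2,E2=[d[k] for k in('K','E','K2','E2')]
x=np.array([.9879,-.1553,0]); t=np.array([413,370.2,0])
for z in(130,138,146,154,162):
  print(z,proj(K,E,t+x*123.5+[0,0,z]),proj(K2,E2,t+x*123.5+[0,0,z]))
print('tail',proj(K,E,t-x*11.5+[0,0,147]))
E
```

```text
130 [322.55099915  37.97208487] [271.42196805 270.8181279 ]
138 [322.5816757  32.685397 ] [271.20053979 268.8467394 ]
146 [322.61571752  26.81874944] [270.97680895 266.85485082]
154 [322.65371052  20.27116972] [270.7507394  264.84214071]
162 [322.69638499  12.91680189] [270.5222943  262.80828089]
tail [322.33402668 314.14047734]
```

The tip is at about z 148 and level, which suits the mouth. I'll push in.

>>> step_arm:
  targets:
    - [[0.3,-0.05,0,0,0,0,0],[0.3,-0.05,0,0,0,0,0],[0.3,-0.05,0,0,0,0,0],[0.3,-0.05,0,0,0,0,0],[0.3,-0.05,0,0,0,0,0]]

```text
t: 9.15
ee_pos: [489.1, 357.4, 323.4]
orientation: [3.132, -0.243, -0.0]
ft_force: [0.1, 0.8, -0.4]
width: 12.2
grasp_force: 30.0
```

```bash
python3 - <<'E'
from h import *
im,K,E=grab('wrist'); o=readout.get_obs(); print(o['ee_pos'],o['ft_force'],o['moment'],o['width'])
s,K2,E2=grab('scene')
c=np.zeros((480,800,3),np.uint8); c[:,:400]=im[:480,120:520]
c[:400,400:]=cv2.resize(s[200:300,210:310],None,fx=4,fy=4,interpolation=2)
cv2.imwrite('pics/c5.png',c[...,::-1])
E
```

```text
[490.57894319 357.22330822 323.73720497] [2.21583417 0.5225224  0.20086895] [ 0.03866384 -0.07091071  0.00420095] 11.836810576336044
```

View pics/c5.png

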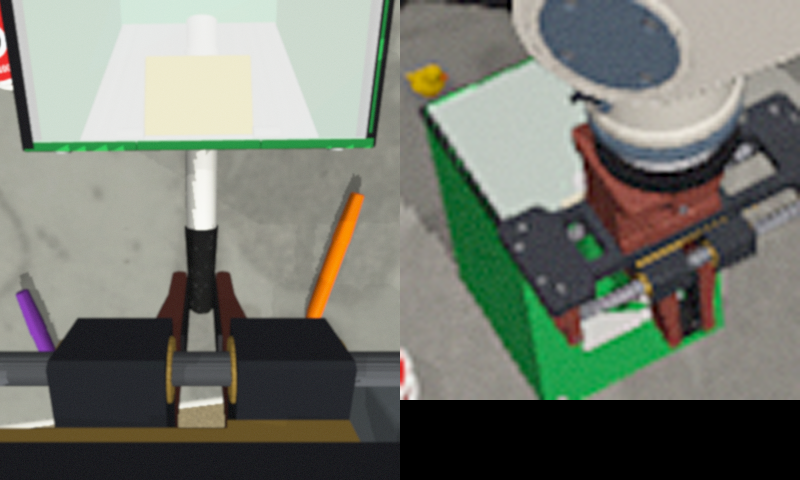

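The see-through roof shows the marker tip inside at (322,20), the marker centred in the mouth and the flap raised. I'll advance, check forces, then release.

>>> step_arm:
  targets:
    - [[0.25,-0.04,0,0,0,0,0],[0.25,-0.04,0,0,0,0,0],[0.25,-0.04,0,0,0,0,0],[0.25,-0.04,0,0,0,0,0],[0.06,-0.01,0,0,0,0,0]]

```text
t: 9.88
ee_pos: [541.9, 348.9, 323.7]
orientation: [-3.132, 0.244, -0.001]
ft_force: [0.4, -0.0, 0.6]
width: 12.4
grasp_force: 30.0
```

>>> step_arm:
  targets:
    - [[0.08,-0.012,0,0,0,0,0],[0,0,0,0,0,0,0.5],[0,0,0,0,0,0,0.5],[0,0,0,0,0,0,0.5],[0,0,0,0,0,0,0.5]]

```text
t: 10.5
ee_pos: [544.8, 348.6, 323.7]
orientation: [-3.132, 0.243, -0.0]
ft_force: [0.1, 0.1, 0.3]
width: 43.4
grasp_force: 0.0
```

>>> step_arm:
  targets:
    - [[0,0,0,0,0,0,0.5],[0,0,0,0,0,0,0.5],[0,0,0,0,0,0,0.5],[0,0,0,0,0,0,0.5],[0,0,0,0,0,0,0.5]]

```text
t: 11.12
ee_pos: [544.9, 348.5, 323.7]
orientation: [-3.132, 0.243, 0.0]
ft_force: [-0.6, 0.8, -0.2]
width: 44.0
grasp_force: 0.0
```

>>> step_arm:
  targets:
    - [[-0.4,0.06,0,0,0,0,0.5],[-0.8,0.13,0,0,0,0,0.5],[-0.8,0.13,0,0,0,0,0.5],[-0.8,0.13,0,0,0,0,0.5],[0,0,0,0,0,0,0.5]]

```text
t: 11.75
ee_pos: [401.6, 371.0, 323.6]
orientation: [3.131, -0.238, -0.003]
ft_force: [-0.0, 0.1, 0.6]
width: 44.0
grasp_force: 0.0
```

```bash
python3 - <<'E'
from h import *
im,K,E=grab('wrist'); o=readout.get_obs(); print(o['t'],o['ee_pos'])
s,K2,E2=grab('scene'); t,_,_=grab('top')
c=np.zeros((600,800,3),np.uint8); c[:300,:400]=cv2.resize(t[120:320,200:467],(400,300)); c[300:600,:400]=cv2.resize(im,(400,300))
c[:600,400:]=cv2.resize(s[180:330,210:310],None,fx=4,fy=4,interpolation=2)
cv2.imwrite('pics/c6.png',c[...,::-1])
E
```

```text
11.8 [403.1922752  371.26479646 323.89545168]
```

View pics/c6.png

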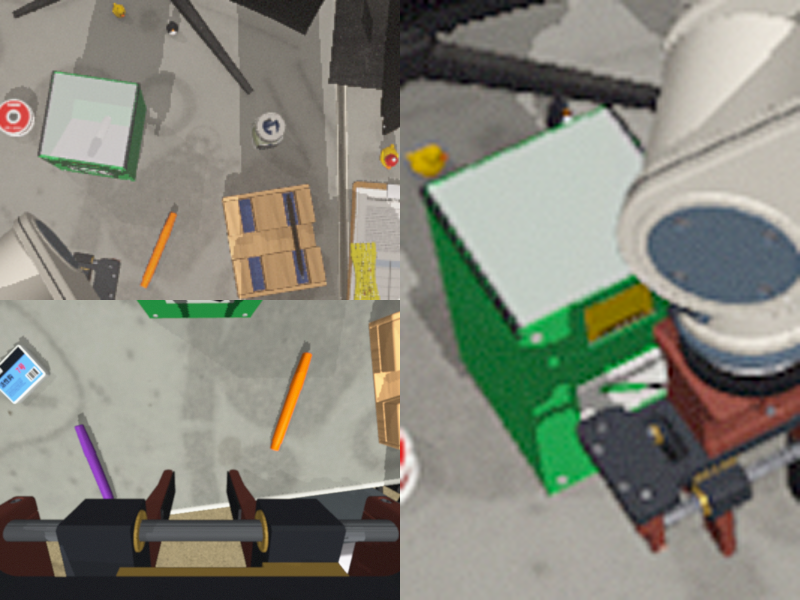

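The marker is no longer on the desk or in the mouth, and the yellow flap is back shut at crop (617,315). The ballpoint, jar and duck are in place. I'll let it settle, then hand in.

>>> step_arm:
  targets:
    - [[0,0,0,0,0,0,0.5],[0,0,0,0,0,0,0.5],[0,0,0,0,0,0,0.5],[0,0,0,0,0,0,0.5],[0,0,0,0,0,0,0.5]]

```text
t: 12.52
ee_pos: [405.0, 371.0, 323.6]
orientation: [3.132, -0.243, -0.0]
ft_force: [-0.1, 0.7, -0.8]
width: 43.9
grasp_force: 0.0
```

>>> step_arm:
  targets:
    - [[0,0,0,0,0,0,0.5],[0,0,0,0,0,0,0.5],[0,0,0,0,0,0,0.5],[0,0,0,0,0,0,0.5],[0,0,0,0,0,0,0.5]]

```text
t: 13.15
ee_pos: [404.9, 371.0, 323.7]
orientation: [-3.132, 0.243, 0.0]
ft_force: [-0.1, 0.0, -0.2]
width: 43.9
grasp_force: 0.0
```

```bash
python3 -c "
from h import *
print(ctrl.close_job())"
```

```text
the job is handed in; nothing more can be done
None
```

I laid the white marker on the desk, took it again near its cap end, and posted it through the flap; the last pictures show the flap shut, no marker left outside, and the ballpoint, jar and duck in place. I handed the job in at about 13 s, and it returned no verdict.

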